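Seat the square reagent bottle in its carrier

TASK

Load the square white bottle with the blue cap into the reagent carrier: turn it so that its flat sides sit square to the carrier's blue walls, and set it upright on the slot floor, in the middle of the slot. Leave the orange-capped square bottle where it stands, and let go.

Things in the scene. Friction and masses are not known exactly. Their poses are not given: they have to be found in the camera images.
- blue_bottle: Bottle to load: white plastic, square body 40 x 40 x 70 mm high with a blue band, round blue cap 28 mm across on top, 90 mm high in all, 0.15 kg, standing upright. Origin: centre of the underside; x and y normal to its flat sides, z up. All four sides are alike. Good grasp: across two parallel flats 52 mm above the underside, clear of the carrier's walls.
- orange_bottle: A bottle of the same shape and size with orange band and cap, standing upright; to be left alone. Origin: centre of the underside, z up.
- carrier: Carrier fixed to the worktop: grey base plate 100 x 100 x 6 mm with two parallel blue walls 80 mm long at plus and minus y, a slot 50 mm wide between them, open at both ends, its middle marked by a black square on the floor. The walls flare outward from 22 mm up to 32 mm above the worktop (mouth 66 mm, outsides 76 mm apart). Origin: centre of the base's underside; x along the slot, z up.
- slot (a point): Middle of the slot floor, 6 mm above the carrier's origin, with the carrier's axes (x along the slot, y across it). The bottle's underside comes to rest here.

How it is judged:
By the outcome, as a careful person would: the job done as asked, in the order asked, and still so for the second after the job is handed in, with the robot touching nothing.
It also fails if it takes over 32 s, if anything falls off the work surface, if the arm or the gripper's body presses on something with over 40 N, if the wrist force passes 120 N, or if a joint passes its speed limit or range.

ROBOT

A 6-joint arm with a two-finger parallel gripper is mounted at the origin on a cart in front of the work surface, level with it; the furniture and walls round the work are solid. World frame = base frame: x ahead of the robot, y to its left, z up, the work surface at z = 0. Lengths are in m, angles in rad, forces in N, time in s.
With the tool pointing down it reaches from about 0.2 to 0.875 m from the base axis. Payload 3.4 kg.
Tool frame: the origin (TCP) lies between the finger pads; the fingertips stand 25 mm ahead of it and the grasp point (between the pads) lies 6 mm ahead of it (r.nose_length is the z of the fingertips in the tool frame, in m); z points along the fingers, y is the line along which they close (so a half turn about z gives the same grasp; the last joint's range is limited). The gripper opens to 94 mm and grips with 3 to 60 N. Pads are 16 mm wide; open, the fingers measure 119 mm over their backs; the gripper's body (75 mm by 177 mm) begins 78 mm behind the grasp point.
Start: joints at [-1.3, 0.276, 1.505, -0, 1.361, -0.121], TCP at [0.22, -0.531, 0.23] pointing down, gripper open.
Joint ranges: [-2.89, 2.89], [-0.75, 2.08], [0.22, 2.7], [-1.18, 4.32], [0.11, 2.71], [-2.7, 2.7]. Speed limits (rad/s): [2.57, 2.57, 3.14, 3.14, 3.14, 3.14].

INTERFACE

Orientations are given as a unit quaternion [w, x, y, z].
In Python, from plant import r, gripper_to, inverse_kinematics, vision, models, telemetry gives the robot as it stands. Calls block until the motion is done:
- r.move_to(position, orientation): joint-space move of the TCP to a pose.
- r.move_l(position, rot=None, vel=0.15, guard=None): straight line of the TCP; rot=None keeps the orientation; vel is the mean speed in m/s. With guard (N) it stops when the force on the tool has changed by that much, and returns True; else False.
- r.movej(angles): joint-space move.
- gripper_to(opening, f_grip=None): finger opening in m; f_grip is the grip in N (None keeps the last); returns when the fingers have stopped.
- r.hold(seconds).
- inverse_kinematics(position, orientation): joint angles nearest the present ones, or None.
- vision.snapshot(name): name is "scene" or "top" or "wrist"; returns the picture (400x640x3 uint8, red, green, blue); there is no depth.
- vision.get_calibration(name): a dict with "fx", "fy", "cx", "cy" (pixels), "position" and "orientation" of the camera in the world. Camera axes: x right, y down, z forward; pixel columns grow to the right and rows downward; lengths in m; the calibration is good to about 2 mm. A picture is of the moment at which its call begins: read the wrist's pose just before it. get_calibration takes no time and is no camera call; for the wrist camera it gives the pose at the moment of the call.
A pose or a line that the arm cannot do raises r.PlanningError and nothing moves.
- r.sign_off(): hands the job in; it is judged then, once.
Trained networks look in the newest picture that a camera, given by its name, has taken for a name from the list of things; names that differ only in an ending like _2 or _b are one class to them, and where a whole thing is asked for, a point or a joint stands for the part that bears it (a point fixed in the world has none). Each returns a list of dicts, best first, with "score" (0 to 1); they miss things now and then, are a little off and sometimes report something else, mostly with a low value. They report only what shows in the picture. A call takes as long as a camera call.
- models.boxes_of(thing, camera): "at" ([x, y, z] in m, in world coordinates, good to about 4 mm: the middle of the surface that is visible of it).
- models.regions_of(thing, camera): "pixels" (400x640 bool, what is visible of it).
- models.mark_of(thing, camera): "at" ([x, y, z] in m, in world coordinates, good to about 4 mm: a listed point, or the origin of a listed thing).
Readings, each from a call of its own:
- telemetry.current_t(): time.
- telemetry.current_joints(): joint angles.
- telemetry.current_dq(): joint speeds.
- telemetry.current_joint_efforts(): joint torques, N m.
- telemetry.current_ee_pos(): TCP position.
- telemetry.current_tool_rot(): TCP orientation.
- telemetry.current_wrist_force(): force on the tool from outside, world axes, zero at the start.
- telemetry.current_torque(): the same for the moment, N m.
- telemetry.current_opening(): finger opening in m.
- telemetry.current_finger_force(): force on a finger pad.
Only numpy, scipy, OpenCV 4.12 (cv2) and the standard library are available. Lean on these libraries where they do the work, as an engineer would, in place of code of your own. Each camera call takes 0.05 s, during which the arm holds its last target. There are 200 camera calls.

## Working session

There is one attempt and no reset: what is moved stays moved. The work goes in short steps, each a Python script; the robot and the scene stay as the last script left them, time stands still between calls to the robot, and variables do not carry over. Pictures are saved under pics/ and viewed, at most 10 in all, crops included, and the job is handed in when it is done.

```bash
mkdir -p pics; ls
cat > h.py <<'E'
import numpy as np, cv2
from scipy.spatial.transform import Rotation as R
from plant import r, gripper_to, inverse_kinematics, vision, models, telemetry
def q2R(q): return R.from_quat([q[1],q[2],q[3],q[0]])
def down(yaw): # tool z down, tool y at angle yaw in the world
    y=np.array([np.cos(yaw),np.sin(yaw),0]); z=np.array([0,0,-1.]); x=np.cross(y,z)
    q=R.from_matrix(np.c_[x,y,z]).as_quat(); return [q[3],q[0],q[1],q[2]]
def save(im,n): cv2.imwrite(f'pics/{n}.png',im[:,:,::-1])
def unproj(c,uv,z):
    uv=np.atleast_2d(uv).astype(float)
    d=np.c_[(uv[:,0]-c['cx'])/c['fx'],(uv[:,1]-c['cy'])/c['fy'],np.ones(len(uv))]
    d=q2R(c['orientation']).apply(d); p=np.array(c['position'])
    return p+d*((z-p[2])/d[:,2])[:,None]
E
python3 - <<'E'
from h import *
for n in('scene','top'):
    save(vision.snapshot(n),n); c=vision.get_calibration(n); print(n,c)
    for t in('blue_bottle','orange_bottle','carrier','slot'):
        print(t,[(np.round(m['at'],3),round(m['score'],2)) for m in models.mark_of(t,n)[:2]])
print(telemetry.current_t())
E
```

```text
pics
scene {'fx': 418.6566192272965, 'fy': 418.6566192272965, 'cx': 319.11682256204693, 'cy': 199.16504937340224, 'position': array([0.20153599, 0.52880643, 0.69080893]), 'orientation': array([ 0.09948163, -0.23597988,  0.89590298, -0.36300792])}
blue_bottle [(array([ 0.607, -0.142, -0.003]), 0.91)]
orange_bottle [(array([ 0.476, -0.015, -0.003]), 0.74)]
carrier [(array([ 0.498,  0.196, -0.002]), 0.72)]
slot [(array([0.492, 0.194, 0.008]), 0.76)]
top {'fx': 430.6080026684949, 'fy': 430.6080026684949, 'cx': 319.99314046888395, 'cy': 196.87215522817817, 'position': array([ 0.40960938, -0.01889448,  1.12225783]), 'orientation': array([ 0.03788288, -0.70157414,  0.71102996, -0.02819577])}
blue_bottle [(array([ 0.609, -0.148,  0.002]), 0.79)]
orange_bottle [(array([ 0.474, -0.012,  0.004]), 0.65)]
carrier [(array([ 0.492,  0.201, -0.003]), 0.71), (array([ 0.476, -0.014,  0.002]), 0.51)]
slot [(array([0.494, 0.2  , 0.009]), 0.83)]
0.5
```

View pics/scene.png

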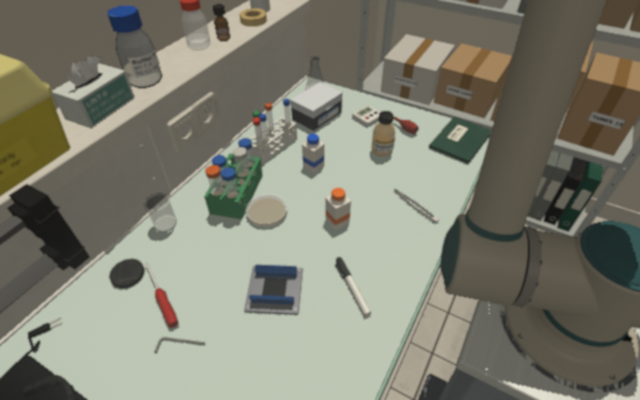

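View pics/top.png

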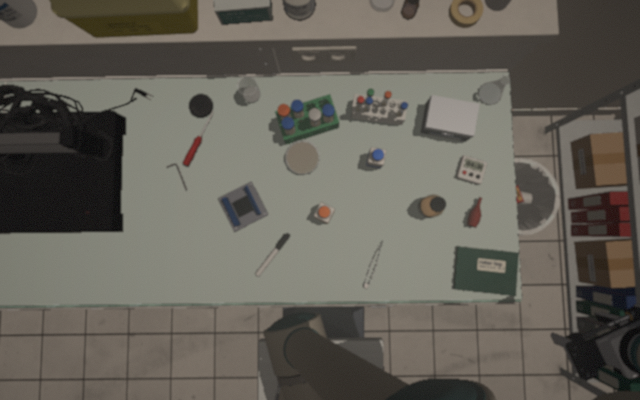

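The scene view shows the blue-capped bottle at (314,155), the orange one at (338,207) and the carrier at (275,288). In the top view they are at (376,157), (324,212) and (243,206). Next I take close wrist views of the carrier and the bottle.

```bash
cat >> h.py <<'E'
def cam_over(target,h,yaw):
    "move so the wrist camera's optical axis passes over target (z=0), TCP at height h"
    c=vision.get_calibration('wrist'); T=q2R(telemetry.current_tool_rot())
    off=T.inv().apply(np.array(c['position'])-telemetry.current_ee_pos()); ax=T.inv().apply(q2R(c['orientation']).apply([0,0,1]))
    q=down(yaw); D=q2R(q); o=D.apply(off); a=D.apply(ax)
    p=o+a*((-h-o[2])/a[2])
    r.move_to([target[0]-p[0],target[1]-p[1],h],q); r.hold(0.2)
    c=vision.get_calibration('wrist'); im=vision.snapshot('wrist'); return im,c
E
python3 - <<'E'
from h import *
import pickle
print(vision.get_calibration('wrist'), q2R(telemetry.current_tool_rot()).as_matrix().round(2))
D={}
for n,t in(('carrier',(.494,.198)),('blue_bottle',(.608,-.145))):
    for yaw in (np.pi/2,-np.pi/2,0,):
        try: im,c=cam_over(t,.28,yaw);break
        except r.PlanningError as e: print(n,yaw,e)
    D[n]=(im,c); save(im,'w_'+n)
    print(n,yaw,telemetry.current_t(),telemetry.current_ee_pos(),[(np.round(m['at'],4),round(m['score'],2)) for m in models.mark_of(n,'wrist')])
pickle.dump(D,open('D.pkl','wb'))
E
```

```text
{'fx': 335.6490889116555, 'fy': 335.6490889116555, 'cx': 320.97062615221313, 'cy': 196.34153115122115, 'position': array([ 0.28928269, -0.50299176,  0.3847231 ]), 'orientation': array([ 0.10698183,  0.82426075, -0.55126994, -0.07246079])} [[ 0.92  0.38  0.  ]
 [ 0.38 -0.92 -0.  ]
 [-0.    0.   -1.  ]]
carrier 1.5707963267948966 3.4583 [0.45435545 0.19796668 0.27994886] [(array([ 0.4937,  0.1976, -0.0018]), 0.91)]
blue_bottle 1.5707963267948966 5.1167 [ 0.56674522 -0.14449267  0.28026438] [(array([ 4.708e-01, -1.360e-02,  1.000e-04]), 0.71), (array([ 0.612 , -0.149 , -0.0007]), 0.69)]
```

View pics/w_carrier.png

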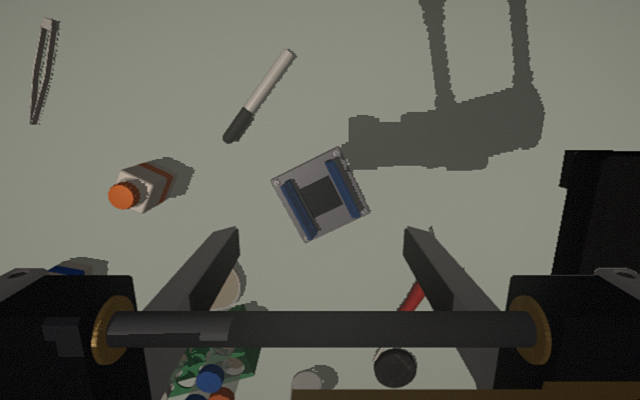

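View pics/w_blue_bottle.png

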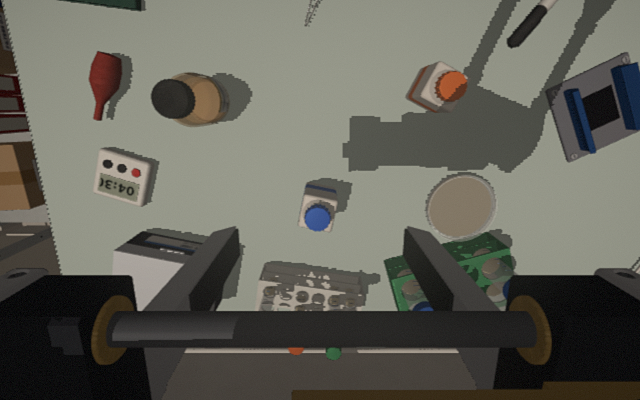

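Carrier is centred at about (321,195), rotated about 25° in the image, with base corners near (272,180), (340,148), (370,212), (306,243). The blue bottle has its cap at (317,218) and a slightly turned body below it. I'll fit both with projected models.

```bash
cat >> h.py <<'E'
from scipy.optimize import minimize
def proj(c,P):
    v=q2R(c['orientation']).inv().apply(np.asarray(P)-c['position'])
    return np.c_[c['fx']*v[:,0]/v[:,2]+c['cx'],c['fy']*v[:,1]/v[:,2]+c['cy']]
def box(a,b,z0,z1): return np.array([[x,y,z] for x in(-a,a) for y in(-b,b) for z in(z0,z1)])
th=np.linspace(0,2*np.pi,32)
cyl=np.concatenate([np.c_[.014*np.cos(th),.014*np.sin(th),0*th+z] for z in(.07,.09)])
MODEL={'blue_bottle':[box(.02,.02,0,.07),cyl],'carrier':[box(.05,.05,0,.006)],'mark':[]}
def place(P,p): 
    return R.from_euler('z',p[2]).apply(P)+[p[0],p[1],p[3] if len(p)>3 else 0]
def fit(mask,c,parts,x0):
    K=8; # supersampled silhouette comparison
    ys,xs=np.where(mask); x1,y1=xs.min()-15,ys.min()-15; w,h=xs.max()-x1+15,ys.max()-y1+15
    m=cv2.resize(np.pad(mask,40)[y1+40:y1+40+h,x1+40:x1+40+w].astype(np.float32),(w*K,h*K),interpolation=cv2.INTER_NEAREST)
    def cost(p):
        im=np.zeros_like(m)
        for P in parts:
            uv=(proj(c,place(P,p))-[x1,y1]+.5)*K
            cv2.fillConvexPoly(im,cv2.convexHull(np.round(uv*16).astype(np.int32)),1,shift=4)
        return np.abs(im-m).sum()/m.sum()
    best=None
    for a in np.radians(np.arange(0,90,15)):
        s=minimize(cost,[*x0[:2],a],method='Nelder-Mead',options=dict(initial_simplex=np.array([[*x0[:2],a],[x0[0]+.005,x0[1],a],[x0[0],x0[1]+.005,a],[*x0[:2],a+.2]]),xatol=1e-5,fatol=1e-5))
        if best is None or s.fun<best.fun: best=s
    return best.x,best.fun
E
python3 - <<'E'
from h import *
import pickle
D=pickle.load(open('D.pkl','rb'))
reg=models.regions_of('blue_bottle','wrist'); print([(round(m['score'],2),m['pixels'].sum(),np.argwhere(m['pixels']).mean(0)) for m in reg])
m=min(reg,key=lambda m:np.hypot(*(np.argwhere(m['pixels']).mean(0)-[210,318])))['pixels']
im,c=D['blue_bottle']; x,f=fit(m,c,MODEL['blue_bottle'],(.61,-.147)); print('bottle',x,np.degrees(x[2]),f)
ov=im.copy(); cv2.drawContours(ov,cv2.findContours(m.astype(np.uint8),0,1)[0],-1,(255,0,0),1)
a=cv2.resize(np.hstack([ov[175:245,285:350],im[175:245,285:350]]),None,fx=4,fy=4,interpolation=0)
im,c=D['carrier']; g=im[135:255,260:385].astype(int); hsv=cv2.cvtColor(im,cv2.COLOR_RGB2HSV)
# black mark
mk=(im.max(2)<60); n,l,s,ce=cv2.connectedComponentsWithStats(mk.astype(np.uint8)); k=l[195,321]
print(k,s[k],ce[k]); rc=cv2.minAreaRect(np.argwhere(l==k)[:,::-1].astype(np.float32)); print('rect',rc)
w=unproj(c,cv2.boxPoints(rc),.006); print('mark c',unproj(c,ce[k],.006), np.degrees(np.arctan2(*(w[1]-w[0])[[1,0]])),np.degrees(np.arctan2(*(w[2]-w[1])[[1,0]])))
cor=unproj(c,[[272,180],[340,148],[370,212],[306,243]],.006); print('base',cor.mean(0),[np.degrees(np.arctan2(*(cor[(i+1)%4]-cor[i])[[1,0]])) for i in range(4)])
# blue walls
bl=(hsv[...,0]>95)&(hsv[...,0]<130)&(hsv[...,1]>110); bl[:135]=0;bl[255:]=0;bl[:,:260]=0;bl[:,385:]=0
n,l,s,ce=cv2.connectedComponentsWithStats(bl.astype(np.uint8))
for i in range(1,n):
    if s[i,4]>100:
        ln=cv2.fitLine(np.argwhere(l==i)[:,::-1].astype(np.float32),2,0,.01,.01).ravel()
        w=unproj(c,[ln[2:]-20*ln[:2],ln[2:]+20*ln[:2]],.02); d=w[1]-w[0]; print('wall',ce[i],s[i,4],w.mean(0),np.degrees(np.arctan2(d[1],d[0])))
b=cv2.resize(im[135:255,260:385],None,fx=4,fy=4,interpolation=0)
h=max(len(a),len(b)); a=np.pad(a,((0,h-len(a)),(0,0),(0,0)));b=np.pad(b,((0,h-len(b)),(0,0),(0,0)))
o=np.hstack([a,b]); o=cv2.resize(o,None,fx=min(1,800/o.shape[1]),fy=min(1,800/o.shape[1])); save(o,'crops'); print(o.shape)
E
```

```text
[(0.94, np.int64(1596), array([207.16854637, 317.3433584 ]))]
bottle [ 0.6099673  -0.14885442  1.37941497] 79.03465573590772 0.046855419874191284
6 [ 283  176   60   62 1459] [315.44071282 199.59492803]
rect ((316.0359191894531, 199.7914276123047), (61.62700271606445, 44.0566520690918), 61.60697937011719)
mark c [[0.49853637 0.19111332 0.006     ]] 118.48869705353985 28.15041813889744
base [0.4946353 0.1997832 0.006    ] [np.float64(115.19718969751739), np.float64(25.805450899071733), np.float64(-62.75231334142036), np.float64(-153.89709793409952)]
wall [340.04568528 186.06091371] 197 [0.47731258 0.222747   0.02      ] 27.07682316416373
(376, 800, 3)
```

View pics/crops.png

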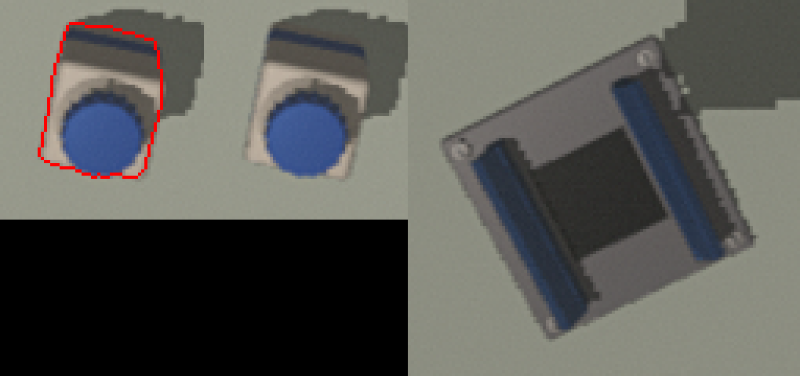

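The outlines are clear. The crop puts the base corners at (271.2,179.6), (338.8,147.1), (370,211.5) and (304.6,242.5), and the bottle outline fits well at −11°. The tube rack is close on the far side of the bottle, so I'll close the jaws along about 79°, which becomes the carrier's y at about 116°. Now I grasp, lift and hover over the slot.

Run:
```python
from h import *
import pickle,json
D=pickle.load(open('D.pkl','rb')); im,c=D['carrier']
m=np.zeros((400,640),np.uint8); cv2.fillConvexPoly(m,np.round(np.array([[271.2,179.6],[338.8,147.1],[370,211.5],[304.6,242.5]])*16).astype(np.int32),1,shift=4)
x,f=fit(m>0,c,MODEL['carrier'],(.494,.199)); print('carrier',x,np.degrees(x[2]),f)
cy=x[2]%(np.pi/2); json.dump([x[0],x[1],cy],open('carrier.json','w'))
# clearance check of wall direction
B=np.array([.6100,-.1489]); q=down(np.radians(79.0))
gripper_to(.08)
r.move_to([*B,.18],q); r.move_l([*B,.058],vel=.12)
gripper_to(.03,20); print('open',telemetry.current_opening(),telemetry.current_finger_force(),telemetry.current_t())
r.move_l([*B,.20],vel=.2)
r.move_to([x[0],x[1],.15],down(cy+np.pi/2)); r.hold(.2)
c=vision.get_calibration('wrist'); im=vision.snapshot('wrist'); save(im,'hover'); save(vision.snapshot('scene'),'hover_s')
print('open',telemetry.current_opening(),telemetry.current_ee_pos(),telemetry.current_joints(),telemetry.current_t(),telemetry.current_wrist_force())
```

```text
carrier [0.49489587 0.19899104 2.02511686] 116.03064898845851 0.035465583205223083
open 0.04009820747784522 19.954440593719482 8.05
open 0.03971388149747999 [0.4954089  0.19836625 0.150037  ] [ 2.50480218e-01  2.72989222e-01  1.72045264e+00 -6.20856265e-05
  1.14795355e+00 -1.77332291e+00] 10.5917 [-0.37768807 -0.7356616  -1.25335524]
```

View pics/hover.png

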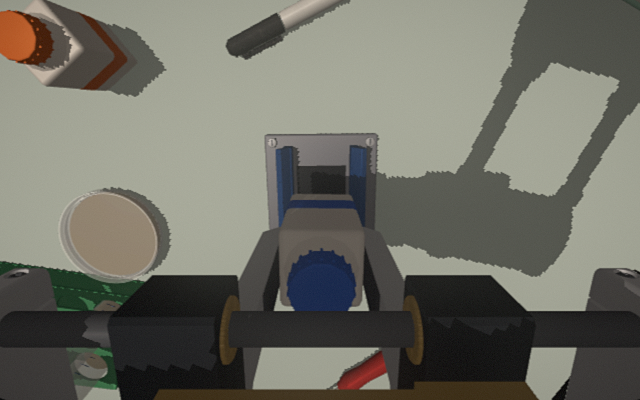

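The bottle hangs square between the fingers. The carrier's base edges at x=265 and 377 are centred on the bottle (280–363) and aligned with the image axes. Now I lower it with a guard.

Run:
```python
from h import *
import json
X=json.load(open('carrier.json')); p=X[:2]
r.move_l([*p,.075],vel=.1)
g=r.move_l([*p,.060],vel=.02,guard=4); z=telemetry.current_ee_pos(); print(g,z,telemetry.current_wrist_force())
c=vision.get_calibration('wrist'); save(vision.snapshot('wrist'),'down')
gripper_to(.062); r.move_l([*p,.20],vel=.15); print(telemetry.current_t())
im,c=cam_over((X[0],X[1]),.26,X[2]+np.pi/2)
save(im,'placed')
reg=models.regions_of('blue_bottle','wrist'); print([(round(m['score'],2),m['pixels'].sum(),np.argwhere(m['pixels']).mean(0)) for m in reg])
m=reg[0]['pixels']; P=[q+[0,0,.006] for q in MODEL['blue_bottle']]
x,f=fit(m,c,P,X); print(x,np.degrees(x[2]),f,'carrier frame',R.from_euler('z',-X[2]).apply([x[0]-X[0],x[1]-X[1],0]),np.degrees(X[2]))
u=proj(c,[[*p,0.006]])[0].astype(int); k=im[max(0,u[1]-75):u[1]+75,u[0]-80:u[0]+80]; save(cv2.resize(k,None,fx=4,fy=4),'placed_c'); print(u,telemetry.current_t())
```

```text
True [0.4948831  0.19902112 0.06380258] [-0.23659624 -0.17642708  4.35253594]
13.725
[(0.83, np.int64(1806), array([209.67718715, 320.6345515 ]))]
[0.49573666 0.19899404 2.02458525] 116.00018985314779 0.05922964960336685 carrier frame [ 0.00075681 -0.00036629  0.        ] 26.03064898845851
[320 198] 14.4083
```

View pics/placed_c.png

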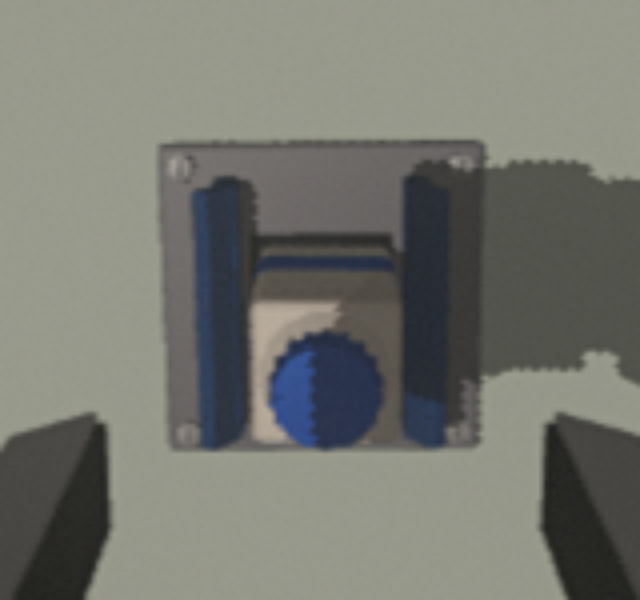

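The bottle stands upright and square between the walls. A thin strip of the black mark shows at its near edge (crop rows 234–246), so I'll measure how well it is centred along the slot.

Run:
```python
from h import *
import json
X=json.load(open('carrier.json')); c=vision.get_calibration('wrist')
im=cv2.imread('pics/placed.png')
pr=im[:,312:328].mean(2).mean(1); print(dict(zip(range(154,200),pr[154:200].round().astype(int))))
pts=np.array([[325,142],[325,234],[325,246],[325,448],[165,300],[482,300],[250,285],[400,285]])/4-.375+[240,123]
for p,z in zip(pts,[.006]*6+[.006]*2): print(p,R.from_euler('z',-X[2]).apply(unproj(c,p,z)[0]-[X[0],X[1],0])*1000)
```

```text
{154: np.int64(148), 155: np.int64(148), 156: np.int64(149), 157: np.int64(142), 158: np.int64(90), 159: np.int64(87), 160: np.int64(106), 161: np.int64(109), 162: np.int64(108), 163: np.int64(107), 164: np.int64(107), 165: np.int64(107), 166: np.int64(107), 167: np.int64(106), 168: np.int64(107), 169: np.int64(106), 170: np.int64(105), 171: np.int64(105), 172: np.int64(105), 173: np.int64(105), 174: np.int64(105), 175: np.int64(105), 176: np.int64(104), 177: np.int64(104), 178: np.int64(104), 179: np.int64(105), 180: np.int64(101), 181: np.int64(70), 182: np.int64(46), 183: np.int64(48), 184: np.int64(62), 185: np.int64(81), 186: np.int64(78), 187: np.int64(57), 188: np.int64(51), 189: np.int64(56), 190: np.int64(68), 191: np.int64(82), 192: np.int64(82), 193: np.int64(81), 194: np.int64(82), 195: np.int64(80), 196: np.int64(79), 197: np.int64(83), 198: np.int64(110), 199: np.int64(139)}
[320.875 158.125] [-50.88115909   0.10780345   6.        ]
[320.875 181.125] [-22.28582778   0.1027818    6.        ]
[320.875 184.125] [-18.48126917   0.10211368   6.        ]
[320.875 234.625] [48.30950078  0.09038451  6.        ]
[280.875 197.625] [ -1.17472767 -50.07250251   6.        ]
[360.125 197.625] [-1.10743346 49.35591953  6.        ]
[302.125 193.875] [ -6.00931082 -23.35285215   6.        ]
[339.625 193.875] [-5.97876955 23.55853606  6.        ]
```

The bottle is about 1 mm off centre along the slot and under 0.5 mm across it. It is square and released, with the gripper clear, so I'm handing in.

```bash
python3 -c "
from h import *
print(telemetry.current_t()); print(r.sign_off())"
```

```text
14.4083
the job is handed in; nothing more can be done
None
```

The blue-capped bottle stands upright and square on the slot floor, about 1 mm off the middle along the slot by the camera measurement; it is released, the orange-capped bottle was left alone, and the job was handed in at 14.4 s.

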